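Set the bottles over from the carrying rack to the bench rack in their working order

TASK

The four bottles stand in their working order in the carrying rack with the grey cells: set them over into the empty white bench rack in the same order, counted from the handle, so that the bottle nearest the loop handle of the carrying rack ends in the cell nearest the loop handle of the bench rack, and so on along the row. Keep them upright, set them down without dropping them, and leave each standing on the floor of its own cell.

Things in the scene. Friction and masses are not known exactly. Their poses are not given: they have to be found in the camera images.
- carry_rack: Carrying rack, fixed: aluminium plate 68 x 248 mm, 4 mm thick, with four grey cells in a row along its y axis, 60 mm pitch, at y = +90, +30, -30, -90 mm; full at the start. A steel loop handle projects 30 mm from its +y end. Cell floors lie 6.5 mm and cell rims 20 mm above the worktop. Origin: underside centre; x across the row, y along it towards the handle, z up.
- bench_rack: Bench rack, fixed: white one-piece tray 68 x 248 mm, four open cells in a row along its y axis, centres at x = 0, y = +90, +30, -30, -90 mm; empty at the start. Cells 59 mm across x, 55 to 57 mm along y inside; floor 5 mm, rims 18 mm above the worktop; walls 4 mm. A steel loop handle projects 30 mm from its +y end. Origin: underside centre; y along the row towards the handle, z up.
- dropper_bottle: Slim round amber glass bottle with a thin red dropper bulb on top. Body 34 mm across up to about 45 mm height, then shoulder, collar 22 mm and bulb 11 mm across, 94 mm high in all. 55 g. Origin: centre of its underside, z up. Grip the body about 45 mm above its underside.
- round_bottle: Wider round brown glass bottle with a flat blue screw cap. Body 40 mm across (46 mm over the edge of its label at +y) up to about 50 mm height; cap 24 mm across, from 70 to 84 mm height, its axis 2 mm to +y of the origin. 84 mm high, 75 g. Origin: centre of its underside, z up. Grip the body about 45 mm up, or the cap.
- square_bottle: Square white plastic bottle with a round ribbed grey screw cap. Body 38 x 38 mm with rounded edges, sides along its x and y axes, upright up to 55 mm; cap 29 mm across, from 70 to 86 mm height. 86 mm high, 80 g. Origin: centre of its underside, z up. Grip two facing sides about 45 mm up, or the cap.
- sample_tube: Straight slim clear tube with a paper band and a broad flat aluminium screw cap. Body 28 mm across, cap 31 mm across from 68 to 85 mm height. 85 mm high, 60 g. Origin: centre of its underside, z up. Grip the body about 50 mm up.
- cell_dropper: Square cell of the carrying rack in which the dropper bottle stands at the start; it stays there. Grey, open on top, 59.5 mm square outside, 54.5 mm inside, 16 mm high, wall and floor 2.5 mm. Origin: centre of its underside, 4 mm above the worktop; axes as the carrying rack's. All four cells look alike.
- cell_round: Square cell of the carrying rack in which the round brown bottle stands at the start; it stays there. Grey, open on top, 59.5 mm square outside, 54.5 mm inside, 16 mm high, wall and floor 2.5 mm. Origin: centre of its underside, 4 mm above the worktop; axes as the carrying rack's. All four cells look alike.
- cell_square: Square cell of the carrying rack in which the square bottle stands at the start; it stays there. Grey, open on top, 59.5 mm square outside, 54.5 mm inside, 16 mm high, wall and floor 2.5 mm. Origin: centre of its underside, 4 mm above the worktop; axes as the carrying rack's. All four cells look alike.
- cell_tube: Square cell of the carrying rack in which the sample tube stands at the start; it stays there. Grey, open on top, 59.5 mm square outside, 54.5 mm inside, 16 mm high, wall and floor 2.5 mm. Origin: centre of its underside, 4 mm above the worktop; axes as the carrying rack's. All four cells look alike.
There are look-alikes about, which are no part of the job. Leave any pink, purple or yellow look-alike of the sample_tube alone.

How it is judged:
By the outcome, as a careful person would: the job done as asked, in the order asked, and still so for the second after the job is handed in, with the robot touching nothing.
It also fails if it takes over 99 s, if anything falls off the work surface, if the arm or the gripper's body presses on something with over 40 N, if the wrist force passes 120 N, or if a joint passes its speed limit or range.

ROBOT

A 6-joint arm with a two-finger parallel gripper is mounted at the origin on a cart in front of the work surface, level with it; the furniture and walls round the work are solid. World frame = base frame: x ahead of the robot, y to its left, z up, the work surface at z = 0. Lengths are in m, angles in rad, forces in N, time in s.
With the tool pointing down it reaches from about 0.35 to 0.875 m from the base axis. Payload 15.5 kg.
Tool frame: the origin (TCP) lies at the very end of the fingers, on their centre line; the grasp point (between the pads) lies 19 mm behind it; z points along the fingers, y is the line along which they close (so a half turn about z gives the same grasp; the last joint's range is limited). The gripper opens to 85 mm and grips with 20 to 120 N. Pads are 22 mm wide; open, the fingers measure 114 mm over their backs; the gripper's body (76 mm by 85 mm) begins 54 mm behind the grasp point. The pads swing forward as they close: fully open they stand 13 mm farther back than shut.
Start: joints at [1.155, 0.494, 1.345, -0, 1.302, -0.096], TCP at [0.197, 0.593, 0.231] pointing down, gripper open.
Joint ranges: [-2.91, 2.91], [-0.82, 2.16], [0.22, 2.67], [-1.22, 4.37], [0.12, 2.79], [-3.08, 3.08]. Speed limits (rad/s): [1.89, 1.89, 2.57, 3.01, 3.01, 3.01].

INTERFACE

Orientations are given as [roll, pitch, yaw] about the fixed x, y, z axes, in that order (R = Rz(yaw) Ry(pitch) Rx(roll)).
In Python, from workcell import observe, optics, order, nets gives the robot as it stands. The module is installed in compiled form; this text tells all that it offers.
- The arm moves only by the tool jog_arm, never from a script. Its argument "moves" is a list of rows, each a list of 3 entries, a list of its own where there are three numbers: the turn, a rotation vector about the tool's x, y, z in degrees, then the shift along the tool's x, y, z in cm, then the finger opening in cm, from 0 to 8.54. In form: [[[rx, ry, rz], [x, y, z], claw], ...]. A call has 1 to 5 rows; each row shifts and turns the commanded pose from where the row before left it, along the tool's axes as they then stand; what a row does not reach is not made up. A row lasts 1/8 s, in which the tool goes at most 62.5 mm and 10.7 degrees, less where a joint would pass 70% of its speed; a pose out of reach is approached as far as the arm can. A call with a gripper value outside its range is refused whole. The fingers move at their own pace and stop on an object; "force" is the grip in N (left out, the last holds). Time passes only in rows, so rows that do not move let the fingers close. It gives the time, the measured TCP pose, the force, the opening and the grip force at its end, in the units of the state.
- observe(): the state, without advancing time (a new reading comes with each control period).
- optics.read_camera(name): name is "scene" or "top" or "wrist"; returns the picture (420x560x3 uint8, red, green, blue); there is no depth.
- optics.get_calibration(name): a dict with "K" (3x3 intrinsics, pixels), "dist" ([k1, k2, p1, p2, k3] as OpenCV has them; the pictures are not rectified), "camera_from_world" (4x4, takes a point from world to camera coordinates); the wrist camera has in their place "tool_from_camera" (4x4, takes a point from camera to tool coordinates, whose origin is the TCP and whose axes are the flange's). Camera axes: x right, y up, looking along -z (the intrinsics and any distortion apply to the point x, -y, -z); pixel columns grow to the right and rows downward; lengths in m; the calibration is good to about 2 mm. A picture is of the moment at which its call begins: read the wrist's pose just before it. get_calibration takes no time and is no camera call.
- order.hand_in(): hands the job in; it is judged then, once.
Trained networks look in the newest picture that a camera, given by its name, has taken for a name from the list of things; names that differ only in an ending like _2 or _b are one class to them, and where a whole thing is asked for, a point or a joint stands for the part that bears it (a point fixed in the world has none). Each returns a list of dicts, best first, with "conf" (0 to 1); they miss things now and then, are a little off and sometimes report something else, mostly with a low value. They report only what shows in the picture. A call takes as long as a camera call. They do not tell look-alikes from the thing itself.
- nets.regions_of(camera, name): "region" (420x560 bool, what is visible of it).
- nets.tip_of(camera, name): "xyz" ([x, y, z] in m, in the coordinates of the camera as it stood for that picture, good to about 4 mm: a listed point, or the origin of a listed thing).
The state is a dict: "clock": time; "qpos": joint angles; "qd": joint speeds; "joint_efforts": joint torques, N m; "tool_pos": TCP position; "tcp_rot": TCP orientation; "wrist_force": force on the tool from outside, world axes, zero at the start; "ft_torque": the same for the moment, N m; "width": finger opening in m; "finger_force": force on a finger pad.
Only numpy, scipy, OpenCV 4.12 (cv2) and the standard library are available. Lean on these libraries where they do the work, as an engineer would, in place of code of your own. Each camera call takes 0.05 s, during which the arm holds its last target. There are 200 camera calls.

## Working session

There is one attempt and no reset: what is moved stays moved. The work goes in short steps, Python scripts to look and compute and a tool call to move; the robot and the scene stay as the last step left them, time stands still between calls to the robot, and variables do not carry over. Pictures are saved under pics/ and viewed, at most 14 in all, crops included, and the job is handed in when it is done.

Besides the shell and the picture viewer there is one more tool, called as name(argument=value, ...) on one line, values as JSON. jog_arm: Moves the arm, as the interface text tells. Its arguments: {"type":"object","properties":{"moves":{"type":"array"},"force":{"type":"number"}},"required":["moves"]}

```bash
mkdir -p pics; cat > h.py <<'E'
import numpy as np,cv2
from workcell import observe,optics,order,nets
def save(cam,n):
    im=optics.read_camera(cam); cv2.imwrite(f'pics/{n}.png',im[:,:,::-1]); return im
def c2w(cam,p):
    M=np.linalg.inv(optics.get_calibration(cam)["camera_from_world"]); return (M@np.r_[p,1])[:3]
def proj(cam,P):
    c=optics.get_calibration(cam); P=np.atleast_2d(P); q=(c["camera_from_world"]@np.c_[P,np.ones(len(P))].T).T[:,:3]
    return cv2.projectPoints(q*[1,-1,-1],np.zeros(3),np.zeros(3),np.array(c["K"]),np.array(c["dist"]))[0][:,0]
def ray(cam,uv,z):
    c=optics.get_calibration(cam); n=cv2.undistortPoints(np.array([[uv]],float),np.array(c["K"]),np.array(c["dist"]))[0,0]
    M=np.linalg.inv(c["camera_from_world"]); d=M[:3,:3]@[n[0],-n[1],-1]; o=M[:3,3]; return o+d*(z-o[2])/d[2]
E
python3 - <<'E'
from h import *
print(observe())
for cam in("top","scene"):
    save(cam,cam+"0")
    for n in "carry_rack bench_rack dropper_bottle round_bottle square_bottle sample_tube".split():
        for r in nets.tip_of(cam,n)[:4]: 
            w=c2w(cam,r["xyz"]); print(cam,n,round(r["conf"],2),w.round(3),proj(cam,w).round(0))
print(observe()["clock"])
E
```

```text
{'clock': 0.0, 'qpos': array([ 1.15450256e+00,  4.94194365e-01,  1.34612510e+00,  5.10887139e-05,
        1.30251198e+00, -9.55416533e-02]), 'qd': array([-5.22240070e-04,  1.09898749e-04,  5.25122075e-05, -2.53022893e-04,
        8.66529919e-04, -1.51106876e-03]), 'joint_efforts': array([-5.10921091e-03, -8.82121968e+01, -3.83880544e+01, -5.54239432e-04,
        9.99083742e-03,  2.15252379e-05]), 'tool_pos': array([0.19691023, 0.59279203, 0.23069535]), 'tcp_rot': array([-3.14036421e+00, -1.67196023e-04,  2.82082686e+00]), 'wrist_force': array([-0.16921377, -0.23326499, -0.17468514]), 'ft_torque': array([-0.00207785,  0.05645759, -0.0015515 ]), 'finger_force': 0.0, 'width': 0.0851222240510417}
top carry_rack 0.78 [0.603 0.017 0.001] [[298. 175.]]
top bench_rack 0.84 [0.438 0.251 0.003] [[209. 239.]]
top dropper_bottle 0.5 [ 0.609 -0.072  0.012] [[333. 171.]]
top round_bottle 0.49 [ 0.607 -0.016  0.006] [[311. 173.]]
top square_bottle 0.81 [0.594 0.105 0.01 ] [[265. 178.]]
top square_bottle 0.62 [0.44  0.25  0.002] [[209. 239.]]
top sample_tube 0.77 [ 0.582 -0.175  0.005] [[372. 181.]]
top sample_tube 0.71 [0.6   0.043 0.008] [[289. 176.]]
top sample_tube 0.71 [0.495 0.03  0.001] [[295. 215.]]
top sample_tube 0.65 [0.411 0.034 0.004] [[294. 248.]]
scene carry_rack 0.52 [0.597 0.017 0.003] [[323. 215.]]
scene bench_rack 0.82 [ 0.432  0.25  -0.002] [[215. 204.]]
scene dropper_bottle 0.72 [ 0.604 -0.072  0.008] [[352. 226.]]
scene round_bottle 0.57 [ 0.603 -0.013  0.007] [[334. 217.]]
scene square_bottle 0.94 [0.596 0.105 0.006] [[299. 201.]]
scene square_bottle 0.32 [ 0.432  0.253 -0.002] [[214. 203.]]
scene sample_tube 0.89 [ 0.4    0.028 -0.   ] [[257. 243.]]
scene sample_tube 0.76 [0.532 0.216 0.003] [[253. 195.]]
scene sample_tube 0.74 [0.601 0.042 0.002] [[317. 211.]]
scene sample_tube 0.71 [ 0.497  0.031 -0.003] [[289. 228.]]
0.7
```

```bash
ls pics
```

```text
scene0.png
top0.png
```

```bash
python3 - <<'E'
import cv2
for n,(a,b,c,d) in dict(top0=(120,290,160,400),scene0=(120,290,170,410)).items():
    im=cv2.imread(f'pics/{n}.png')[a:b,c:d]; cv2.imwrite(f'pics/{n}c.png',cv2.resize(im,None,fx=3.3,fy=3.3,interpolation=cv2.INTER_CUBIC))
E
```

```text
(no output)
```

View pics/top0c.png

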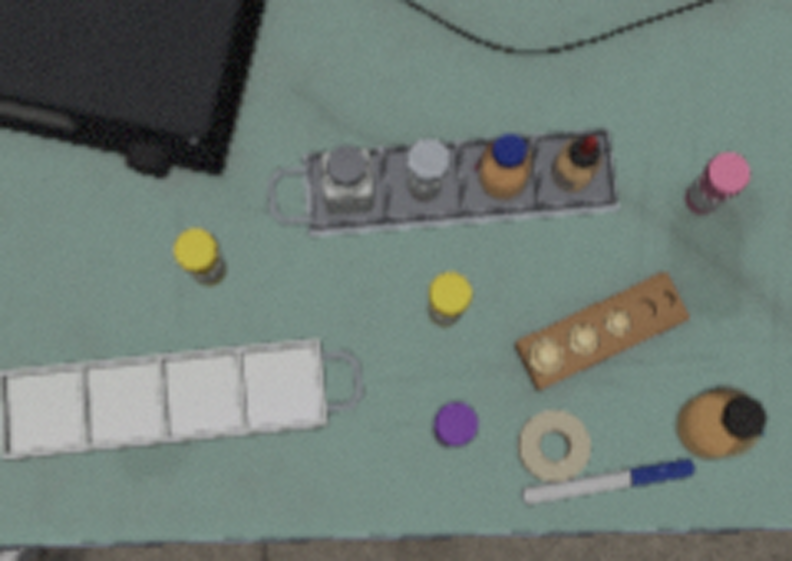

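View pics/scene0c.png

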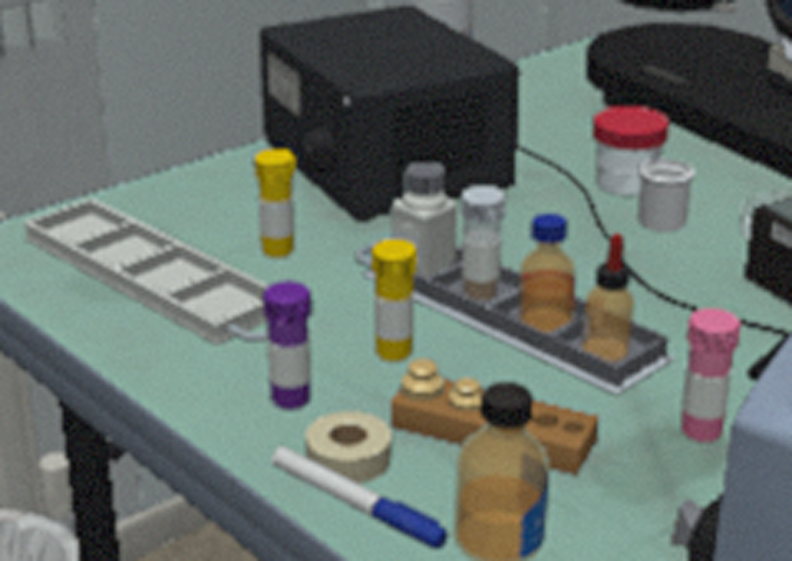

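View pics/scene0.png

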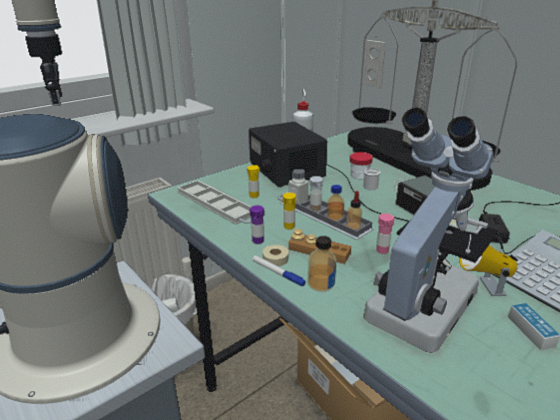

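The order from the carrying rack's handle, which is at its left end, is square, tube, round, dropper. The pixels in the top picture are square (265,178), clear tube (289,176), round (311,173) and dropper (333,171). The bench rack's handle is at its right end, near (265,235). The tube meant is the clear one with the aluminium cap, standing in the grey cell. The yellow (220,195 and 295,211), purple (298,248) and pink (380,173) tubes are the look-alikes, and the enlarged crop confirms this.

Next I fit the racks.

```bash
python3 - <<'E'
from h import *
for cam in ("top",):
    im=optics.read_camera(cam)
    for n,z in (("bench_rack",.018),("carry_rack",.004)):
        r=nets.regions_of(cam,n)[0]; m=r["region"].astype(np.uint8)
        m=cv2.morphologyEx(m,cv2.MORPH_OPEN,np.ones((9,9)))
        pts=np.array([ray(cam,(u,v),z)[:2] for v,u in np.argwhere(m)],np.float32)
        R=cv2.minAreaRect(pts); print(n,round(r["conf"],2),len(pts),R, "box",cv2.boxPoints(R).round(3).tolist())
    for z in (0,.05,.08,.1,.12): print("box corner",z,ray(cam,(226.7,171.5),z).round(3))
# bench white tray
hsv=cv2.cvtColor(im,cv2.COLOR_RGB2HSV); m=((hsv[...,1]<40)&(hsv[...,2]>120)).astype(np.uint8); m[:215]=0;m[270:]=0;m[:,:140]=0;m[:,260:]=0
m=cv2.morphologyEx(m,cv2.MORPH_OPEN,np.ones((3,3)))
pts=np.array([ray("top",(u,v),.018)[:2] for v,u in np.argwhere(m)],np.float32);R=cv2.minAreaRect(pts);print(R,cv2.boxPoints(R).round(3).tolist())
for n in "dropper_bottle round_bottle square_bottle sample_tube bench_rack carry_rack".split():
  for cam in("top","scene"):
    if cam=="scene" and n=="dropper_bottle":pass
o=np.array([.436,.2505,.018]);
c=np.array([.600,.017,.02])
for a in(.075,.09): 
    d=np.array([np.sin(a),-np.cos(a),0]);e=np.array([d[1],-d[0],0])
    for s in(-1,1):
        for P,L,W,col in((o,.124,.034,(255,0,0)),(c,.12,.03,(255,255,0))):
            if a==.075 or P is o:
                q=proj("top",[P+L*d+W*e,P+L*d-W*e,P-L*d-W*e,P-L*d+W*e])
                if s==1: cv2.polylines(im,[(q*16).round().astype(int)],True,col if a==.075 else (0,0,255),1,cv2.LINE_AA,4)
cv2.imwrite('pics/ov.png',cv2.resize(im[140:280,140:360,::-1],None,fx=3.6,fy=3.6,interpolation=cv2.INTER_CUBIC))
E
```

```text
bench_rack 0.96 2730 ((0.4342408776283264, 0.24987758696079254), (0.07070881128311157, 0.2509985566139221), 4.3942694664001465) box [[0.3889999985694885, 0.3720000088214874], [0.4090000092983246, 0.12200000137090683], [0.4790000021457672, 0.12700000405311584], [0.46000000834465027, 0.3779999911785126]]Traceback (most recent call last):
  File "<stdin>", line 8, in <module>
cv2.error: OpenCV(4.12.0) /io/opencv/modules/imgproc/src/convhull.cpp:143: error: (-215:Assertion failed) total >= 0 && (depth == CV_32F || depth == CV_32S) in function 'convexHull'
```

```bash
python3 - <<'E'
from h import *
im=optics.read_camera("top").copy()
r=nets.regions_of("top","carry_rack"); print([(round(x["conf"],2),x["region"].sum()) for x in r])
m=r[0]["region"].astype(np.uint8); m[:,:250]=0
pts=np.array([ray("top",(u,v),.01)[:2] for v,u in np.argwhere(m)],np.float32)
R=cv2.minAreaRect(pts); print(R,cv2.boxPoints(R).round(3).tolist())
for z in (0,.05,.1,.12): print("box corner",z,ray("top",(226.7,171.5),z).round(3))
for P,a,L,W,col in(([.434,.250,.018],.0767,.124,.034,(255,0,0)),([.6,.017,.02],.066,.12,.03,(255,255,0)),([.6,.017,.004],.066,.124,.034,(0,0,255))):
    d=np.array([np.sin(a),-np.cos(a),0]);e=np.array([d[1],-d[0],0]);P=np.array(P)
    q=proj("top",[P+L*d+W*e,P+L*d-W*e,P-L*d-W*e,P-L*d+W*e])
    cv2.polylines(im,[(q*16).round().astype(int)],True,col,1,cv2.LINE_AA,4)
cv2.imwrite('pics/ov.png',cv2.resize(im[140:280,140:360,::-1],None,fx=3.6,fy=3.6,interpolation=cv2.INTER_CUBIC))
E
```

```text
[(0.69, np.int64(168))]
((0.5725992321968079, 0.043563440442085266), (0.2139504849910736, 0.05329109728336334), 78.38348388671875) [[0.5249999761581421, -0.0560000017285347], [0.5770000219345093, -0.06700000166893005], [0.6200000047683716, 0.14300000667572021], [0.5680000185966492, 0.15399999916553497]]
box corner 0 [0.617 0.206 0.   ]
box corner 0.05 [0.603 0.2   0.05 ]
box corner 0.1 [0.59  0.194 0.1  ]
box corner 0.12 [0.585 0.192 0.12 ]
```

View pics/ov.png

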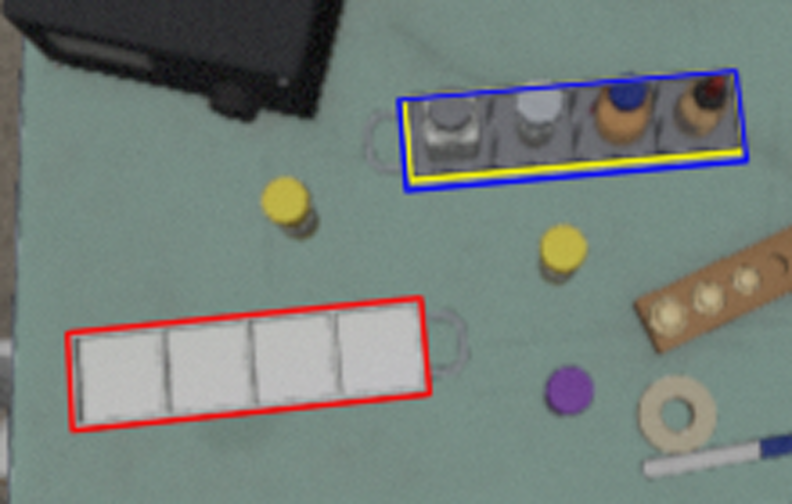

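The fitted outlines lie on both racks: red on the white bench rack, blue and yellow on the carrying rack. I'll turn the tool first so it closes across the row.

jog_arm(moves=[[[0,0,10],[0,0,0],8.5],[[0,0,10],[0,0,0],8.5],[[0,0,10],[0,0,0],8.5],[[0,0,10],[0,0,0],8.5],[[0,0,10],[0,0,0],8.5]], force=30)

```text
clock: 1.58
tool_pos: [0.1971, 0.5931, 0.2313]
tcp_rot: [3.142, 0.0, 1.942]
wrist_force: [-0.4, -0.0, -0.2]
width: 0.0848
finger_force: 0.0
```

jog_arm(moves=[[[0,0,10],[0,0,0],8.5],[[0,0,7.6],[0,0,0],8.5],[[0,0,0],[0,0,0],8.5]])

```text
clock: 1.95
tool_pos: [0.1971, 0.5931, 0.2313]
tcp_rot: [3.142, -0.0, 1.642]
wrist_force: [0.3, -0.2, 0.5]
width: 0.0852
finger_force: 0.0
```

```bash
cat >> h.py <<'E'
from scipy.spatial.transform import Rotation as Ro
def go(*t):
    s=observe(); R=Ro.from_euler('xyz',s["tcp_rot"])
    print("t",s["clock"].round(2),"pos",s["tool_pos"].round(4),"rot",s["tcp_rot"].round(3),"w",round(s["width"],4),"F",s["wrist_force"].round(1))
    p=s["tool_pos"]
    for x in t: x=np.array(x); print(x,"cm:",(R.inv().apply(x-p)*100).round(2)); p=x
E
python3 -c "
from h import *
go((.595,.106,.231),(.595,.106,.14),(.595,.106,.032),(.441,.160,.19))"
```

```text
Traceback (most recent call last):
  File "h.py", line 16, in go
    print("t",s["clock"].round(2),"pos",s["tool_pos"].round(4),"rot",s["tcp_rot"].round(3),"w",round(s["width"],4),"F",s["wrist_force"].round(1))
              ^^^^^^^^^^^^^^^^
AttributeError: 'float' object has no attribute 'round'
```

```bash
sed -i 's/s\["clock"\].round(2)/round(s["clock"],2)/' h.py
python3 -c "
from h import *
go((.595,.106,.231),(.595,.106,.14),(.595,.106,.032),(.441,.160,.19))"
```

```text
t 1.95 pos [0.1971 0.5931 0.2313] rot [ 3.142 -0.     1.642] w 0.0852 F [ 0.3 -0.2  0.5]
[0.595 0.106 0.231] cm: [-5.141e+01  3.624e+01  3.000e-02]
[0.595 0.106 0.14 ] cm: [-0.  -0.   9.1]
[0.595 0.106 0.032] cm: [-0.  -0.  10.8]
[0.441 0.16  0.19 ] cm: [  6.48 -14.98 -15.8 ]
```

jog_arm(moves=[[[0,0,0],[-4.28,3.02,0],8.5],[[0,0,0],[-4.28,3.02,0],8.5],[[0,0,0],[-4.28,3.02,0],8.5],[[0,0,0],[-4.28,3.02,0],8.5],[[0,0,0],[-4.28,3.02,0],8.5]])

```text
clock: 2.58
tool_pos: [0.3636, 0.3889, 0.2315]
tcp_rot: [3.141, -0.0, 1.645]
wrist_force: [0.5, 0.1, 0.3]
width: 0.0847
finger_force: 0.0
```

jog_arm(moves=[[[0,0,0],[-4.28,3.02,0],8.5],[[0,0,0],[-4.28,3.02,0],8.5],[[0,0,0],[-4.28,3.02,0],8.5],[[0,0,0],[-4.28,3.02,0],8.5],[[0,0,0],[0,0,0],8.5]])

```text
clock: 3.2
tool_pos: [0.4973, 0.2254, 0.2313]
tcp_rot: [3.141, 0.0, 1.641]
wrist_force: [-0.2, 0.1, 0.1]
width: 0.0849
finger_force: 0.0
```

```bash
python3 -c "
from h import *
save('wrist','w1')
go((.595,.106,.231),(.595,.106,.14),(.595,.106,.032),(.441,.160,.19))
c=optics.get_calibration('wrist');s=observe()
R=np.eye(4);R[:3,:3]=Ro.from_euler('xyz',s['tcp_rot']).as_matrix();R[:3,3]=s['tool_pos']
M=R@c['tool_from_camera'];print(M.round(3))
for n in 'square_bottle sample_tube round_bottle dropper_bottle carry_rack'.split():
  for r in nets.tip_of('wrist',n)[:2]: print(n,round(r['conf'],2),(M@np.r_[r['xyz'],1])[:3].round(4))
"
```

```text
t 3.25 pos [0.496  0.2267 0.2312] rot [ 3.142 -0.     1.641] w 0.0852 F [ 0.  -0.5 -0.5]
[0.595 0.106 0.231] cm: [-12.74   9.02   0.02]
[0.595 0.106 0.14 ] cm: [-0.  -0.   9.1]
[0.595 0.106 0.032] cm: [-0.  -0.  10.8]
[0.441 0.16  0.19 ] cm: [  6.47 -14.98 -15.8 ]
[[ 0.997 -0.068 -0.024  0.491]
 [ 0.072  0.949  0.307  0.304]
 [ 0.001 -0.308  0.951  0.375]
 [ 0.     0.     0.     1.   ]]
square_bottle 0.56 [0.5953 0.1048 0.0055]
sample_tube 0.95 [ 0.4101  0.0291 -0.0006]
sample_tube 0.95 [0.5387 0.2148 0.0035]
round_bottle 0.97 [ 0.6111 -0.0215  0.0083]
```

View pics/w1.png

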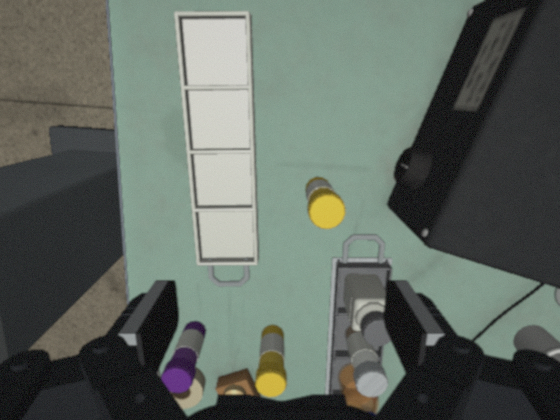

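The wrist view agrees with the fits: bench rack at (220,140), its handle at (230,272), and the square bottle at (370,300). I'll go on to the square bottle.

jog_arm(moves=[[[0,0,0],[-4.25,3.0,0],8.5],[[0,0,0],[-4.25,3.0,0],8.5],[[0,0,0],[-4.24,3.02,0],8.5],[[0,0,0],[0,0,4],8.5],[[0,0,0],[0,0,4],8.5]])

```text
clock: 4.12
tool_pos: [0.5944, 0.1074, 0.1505]
tcp_rot: [3.14, -0.0, 1.642]
wrist_force: [0.0, -0.2, 0.0]
width: 0.0849
finger_force: 0.0
```

```bash
python3 -c "
from h import *
go((.595,.106,.032),(.595,.106,.15),(.441,.160,.15))"
```

```text
t 4.12 pos [0.5944 0.1074 0.1505] rot [ 3.14  -0.     1.642] w 0.0849 F [ 0.  -0.2  0. ]
[0.595 0.106 0.032] cm: [-0.15  0.04 11.85]
[0.595 0.106 0.15 ] cm: [ 0.00e+00  1.00e-02 -1.18e+01]
[0.441 0.16  0.15 ] cm: [  6.48 -14.98  -0.02]
```

jog_arm(moves=[[[0,0,0],[-0.1,0,4],8.5],[[0,0,0],[0,0,3],8.5],[[0,0,0],[0,0,2.5],8.5],[[0,0,0],[0,0,2.3],8.5],[[0,0,0],[0,0,0],8.5]])

```text
clock: 4.75
tool_pos: [0.593, 0.1069, 0.0321]
tcp_rot: [-3.139, 0.0, 1.643]
wrist_force: [-0.5, -0.4, 0.2]
width: 0.085
finger_force: 0.0
```

jog_arm(moves=[[[0,0,0],[0,0,0],6.0],[[0,0,0],[0,0,0],4.5],[[0,0,0],[0,0,0],3.0],[[0,0,0],[0,0,0],2.5],[[0,0,0],[0,0,0],2.5]], force=30)

```text
clock: 5.38
tool_pos: [0.5947, 0.1063, 0.0342]
tcp_rot: [3.14, -0.0, 1.641]
wrist_force: [-1.1, 1.2, 6.6]
width: 0.0376
finger_force: 30.1
```

jog_arm(moves=[[[0,0,0],[0,0,-1.5],2.5],[[0,0,0],[0,0,-2.5],2.5],[[0,0,0],[0,0,-4],2.5],[[0,0,0],[0,0,-4],2.5],[[0,0,0],[0,0,0],2.5]], force=35)

```text
clock: 6.0
tool_pos: [0.596, 0.1063, 0.1574]
tcp_rot: [3.135, -0.0, 1.641]
wrist_force: [0.0, -1.0, -0.8]
width: 0.0372
finger_force: 35.7
```

jog_arm(moves=[[[0,0,0],[1.3,-3,0],2.5],[[0,0,0],[1.3,-3,0],2.5],[[0,0,0],[1.3,-3,0],2.5],[[0,0,0],[1.3,-3,0],2.5],[[0,0,0],[1.28,-2.98,0],2.5]])

```text
clock: 6.62
tool_pos: [0.4388, 0.1605, 0.1533]
tcp_rot: [-3.141, 0.0, 1.641]
wrist_force: [0.6, 0.6, -0.0]
width: 0.0376
finger_force: 35.7
```

jog_arm(moves=[[[0,0,0],[0,0,0],2.5],[[0,0,0],[0,0,0],2.5]])

```text
clock: 6.88
tool_pos: [0.4408, 0.1603, 0.1535]
tcp_rot: [3.141, -0.0, 1.641]
wrist_force: [0.6, -0.0, -1.1]
width: 0.0377
finger_force: 35.7
```

```bash
python3 -c "
from h import *
save('scene','s1')
go((.441,.160,.0345))"; python3 -c "
import cv2;im=cv2.imread('pics/s1.png')[90:290,150:400];cv2.imwrite('pics/s1c.png',cv2.resize(im,None,fx=2.8,fy=2.8))"
```

```text
t 6.92 pos [0.4411 0.1602 0.1534] rot [ 3.141 -0.     1.641] w 0.0375 F [0.  0.1 0.2]
[0.441  0.16   0.0345] cm: [-0.02 -0.02 11.89]
```

View pics/s1c.png

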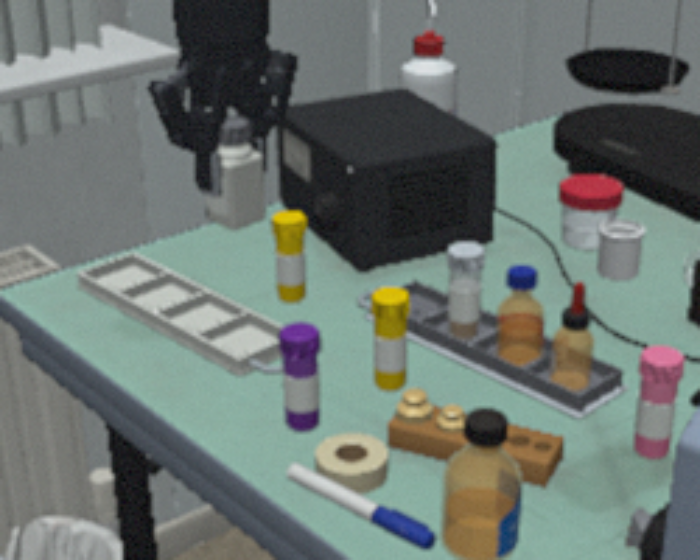

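The square bottle hangs upright in the gripper, at (235,185) in the crop. I'll lower it into the handle-end cell.

jog_arm(moves=[[[0,0,0],[0,0,4],2.5],[[0,0,0],[0,0,4],2.5],[[0,0,0],[0,0,2.5],2.5],[[0,0,0],[0,0,1.3],2.5],[[0,0,0],[0,0,0],2.5]])

```text
clock: 7.55
tool_pos: [0.4404, 0.1601, 0.0349]
tcp_rot: [-3.141, 0.0, 1.641]
wrist_force: [0.3, 0.7, -0.8]
width: 0.0372
finger_force: 35.7
```

jog_arm(moves=[[[0,0,0],[0,0,0.1],2.5],[[0,0,0],[0,0,0],2.5]])

```text
clock: 7.8
tool_pos: [0.4408, 0.1604, 0.035]
tcp_rot: [3.14, -0.0, 1.641]
wrist_force: [-0.2, -0.8, -0.4]
width: 0.0377
finger_force: 35.7
```

jog_arm(moves=[[[0,0,0],[0,0,0.15],2.5],[[0,0,0],[0,0,0],2.5]])

```text
clock: 8.05
tool_pos: [0.4403, 0.1603, 0.0329]
tcp_rot: [3.141, -0.0, 1.641]
wrist_force: [0.6, -0.6, -1.1]
width: 0.0375
finger_force: 35.7
```

jog_arm(moves=[[[0,0,0],[0,0,0.1],2.5],[[0,0,0],[0,0,0],2.5]])

```text
clock: 8.3
tool_pos: [0.4403, 0.1604, 0.0327]
tcp_rot: [3.141, -0.0, 1.641]
wrist_force: [-4.4, -0.4, 26.7]
width: 0.0376
finger_force: 39.1
```

jog_arm(moves=[[[0,0,0],[0,0,0],4.2],[[0,0,0],[0,0,0],5.5],[[0,0,0],[0,0,0],7],[[0,0,0],[0,0,0],8.5],[[0,0,0],[0,0,0],8.5]])

```text
clock: 8.93
tool_pos: [0.4402, 0.1603, 0.0317]
tcp_rot: [-3.142, 0.0, 1.641]
wrist_force: [0.7, -0.0, 0.5]
width: 0.0849
finger_force: 0.0
```

jog_arm(moves=[[[0,0,0],[0,0,-3],8.5],[[0,0,0],[0,0,-4],8.5],[[0,0,0],[0,0,-4],8.5],[[0,0,0],[0,0,-2],8.5],[[0,0,0],[0,0,0],8.5]])

```text
clock: 9.55
tool_pos: [0.4409, 0.1605, 0.163]
tcp_rot: [3.139, -0.0, 1.641]
wrist_force: [0.3, 0.5, -0.5]
width: 0.085
finger_force: 0.0
```

```bash
python3 -c "
from h import *
go((.5995,.0445,.16),(.5995,.0445,.0375))"
```

```text
t 9.55 pos [0.4409 0.1605 0.163 ] rot [ 3.139 -0.     1.641] w 0.085 F [ 0.3  0.5 -0.5]
[0.5995 0.0445 0.16  ] cm: [-12.68  15.     0.33]
[0.5995 0.0445 0.0375] cm: [-1.000e-02 -3.000e-02  1.225e+01]
```

jog_arm(moves=[[[0,0,0],[-2.5,3,0],8.5],[[0,0,0],[-2.5,3,0],8.5],[[0,0,0],[-2.5,3,0],8.5],[[0,0,0],[-2.5,3,0],8.5],[[0,0,0],[-2.68,3,0],8.5]])

```text
clock: 10.18
tool_pos: [0.5991, 0.0435, 0.1602]
tcp_rot: [-3.14, -0.0, 1.641]
wrist_force: [0.2, -0.0, -0.4]
width: 0.0852
finger_force: 0.0
```

jog_arm(moves=[[[0,0,0],[0,0,2],8.5],[[0,0,0],[0,0,3.5],8.5],[[0,0,0],[0,0,3.5],8.5],[[0,0,0],[0,0,2],8.5],[[0,0,0],[0,0,0],8.5]])

```text
clock: 10.8
tool_pos: [0.5971, 0.0443, 0.0494]
tcp_rot: [-3.137, -0.0, 1.641]
wrist_force: [0.5, 0.9, -1.3]
width: 0.085
finger_force: 0.0
```

```bash
python3 -c "
from h import *
go((.5995,.0445,.0375))
from h import *
for cam in('top','scene'):
  save(cam,cam+'2')
  for n in 'dropper_bottle round_bottle sample_tube square_bottle'.split():
   for r in nets.tip_of(cam,n)[:5]:
    w=c2w(cam,r['xyz']); print(cam,n,round(r['conf'],2),w.round(4)) if r['conf']>.4 else 0
"; python3 -c "
import cv2;im=cv2.imread('pics/scene2.png')[120:270,170:390];cv2.imwrite('pics/s2c.png',cv2.resize(im,None,fx=3.2,fy=3.2))"
```

```text
t 10.8 pos [0.5971 0.0443 0.0494] rot [-3.137 -0.     1.641] w 0.085 F [ 0.5  0.9 -1.3]
[0.5995 0.0445 0.0375] cm: [0.   0.25 1.18]
scene dropper_bottle 0.95 [ 0.6048 -0.0719  0.0098]
scene round_bottle 0.55 [ 0.6048 -0.015   0.004 ]
scene sample_tube 0.91 [5.343e-01 2.145e-01 5.000e-04]
scene sample_tube 0.82 [ 0.5792 -0.1745 -0.0016]
scene sample_tube 0.8 [ 4.948e-01  2.900e-02 -2.000e-04]
scene sample_tube 0.75 [ 0.4029  0.0271 -0.0012]
scene sample_tube 0.63 [0.5989 0.0414 0.0026]
scene square_bottle 0.89 [0.4376 0.1607 0.0066]
scene square_bottle 0.49 [0.6012 0.0425 0.0047]
```

View pics/s2c.png

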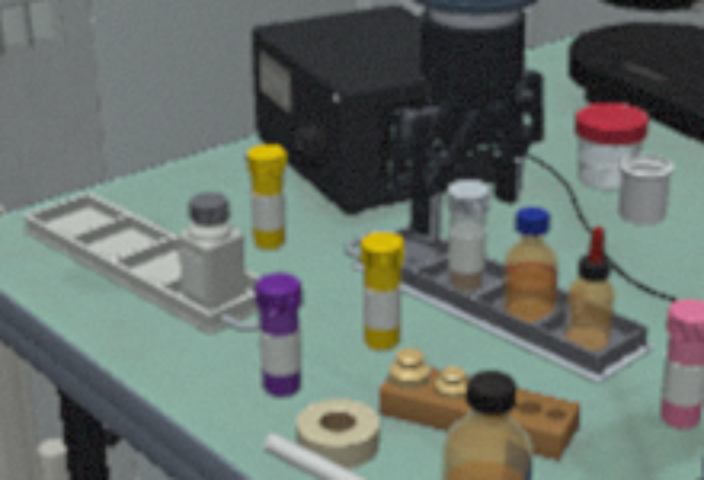

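The square bottle stands in the bench cell nearest the handle (210,260), and the clear tube (468,235) is between the open fingers.

jog_arm(moves=[[[0,0,0],[-0.2,0,1.2],8.5],[[0,0,0],[0,0,0],6],[[0,0,0],[0,0,0],4.5],[[0,0,0],[0,0,0],3.0],[[0,0,0],[0,0,0],2]], force=30)

```text
clock: 11.92
tool_pos: [0.599, 0.0424, 0.04]
tcp_rot: [3.141, 0.0, 1.641]
wrist_force: [-0.8, 0.8, 1.4]
width: 0.0276
finger_force: 29.3
```

jog_arm(moves=[[[0,0,0],[0,0,0],2],[[0,0,0],[0,0,0],2]])

```text
clock: 12.18
tool_pos: [0.599, 0.0423, 0.04]
tcp_rot: [3.141, 0.0, 1.641]
wrist_force: [0.2, 0.2, 3.4]
width: 0.0278
finger_force: 29.2
```

jog_arm(moves=[[[0,0,0],[0,0,-1.5],2],[[0,0,0],[0,0,-2.5],2],[[0,0,0],[0,0,-4],2],[[0,0,0],[0,0,-4],2],[[0,0,0],[0,0,0],2]], force=35)

```text
clock: 12.8
tool_pos: [0.6005, 0.0423, 0.1637]
tcp_rot: [3.136, 0.001, 1.641]
wrist_force: [-0.1, -0.2, -0.7]
width: 0.0274
finger_force: 34.5
```

jog_arm(moves=[[[0,0,0],[3.77,-3,0],2],[[0,0,0],[3.77,-3,0],2],[[0,0,0],[3.77,-3,0],2],[[0,0,0],[3.77,-3,0],2],[[0,0,0],[3.77,-3,0],2]])

```text
clock: 13.42
tool_pos: [0.4345, 0.2207, 0.1597]
tcp_rot: [-3.141, 0.0, 1.641]
wrist_force: [0.3, 1.2, -0.7]
width: 0.0273
finger_force: 34.5
```

jog_arm(moves=[[[0,0,0],[0,0,0],2],[[0,0,0],[0,0,0],2]])

```text
clock: 13.68
tool_pos: [0.4361, 0.2198, 0.1598]
tcp_rot: [3.142, 0.0, 1.642]
wrist_force: [0.8, 0.4, -0.7]
width: 0.0275
finger_force: 34.6
```

```bash
python3 -c "
from h import *
go((.436,.220,.0415))"
```

```text
t 13.68 pos [0.4361 0.2198 0.1598] rot [3.142 0.    1.642] w 0.0275 F [ 0.8  0.4 -0.7]
[0.436  0.22   0.0415] cm: [ 0.02 -0.   11.83]
```

jog_arm(moves=[[[0,0,0],[0,0,4],2],[[0,0,0],[0,0,4],2],[[0,0,0],[0,0,2.5],2],[[0,0,0],[0,0,1.35],2],[[0,0,0],[0,0,0],2]])

```text
clock: 14.3
tool_pos: [0.4362, 0.2193, 0.0408]
tcp_rot: [-3.141, 0.0, 1.64]
wrist_force: [0.7, 0.2, -1.2]
width: 0.0274
finger_force: 34.6
```

jog_arm(moves=[[[0,0,0],[0,0,0.15],2],[[0,0,0],[0,0,0],2]])

```text
clock: 14.55
tool_pos: [0.4365, 0.22, 0.0405]
tcp_rot: [3.14, -0.0, 1.641]
wrist_force: [-0.3, -0.7, -1.4]
width: 0.0272
finger_force: 34.6
```

jog_arm(moves=[[[0,0,0],[0,0,0.1],2],[[0,0,0],[0,0,0],2]])

```text
clock: 14.8
tool_pos: [0.4361, 0.2199, 0.039]
tcp_rot: [3.141, -0.0, 1.641]
wrist_force: [0.3, 0.1, -0.9]
width: 0.0278
finger_force: 34.6
```

jog_arm(moves=[[[0,0,0],[0,0,0.07],2],[[0,0,0],[0,0,0],2]])

```text
clock: 15.05
tool_pos: [0.4363, 0.22, 0.0384]
tcp_rot: [3.141, -0.0, 1.641]
wrist_force: [-0.5, 0.4, 7.3]
width: 0.0274
finger_force: 33.9
```

jog_arm(moves=[[[0,0,0],[0,0,0.05],2],[[0,0,0],[0,0,0],2]])

```text
clock: 15.3
tool_pos: [0.4366, 0.2202, 0.0382]
tcp_rot: [3.14, -0.001, 1.641]
wrist_force: [-1.4, 0.8, 16.0]
width: 0.0273
finger_force: 33.2
```

jog_arm(moves=[[[0,0,0],[0,0,0],3.2],[[0,0,0],[0,0,0],4.5],[[0,0,0],[0,0,0],6.5],[[0,0,0],[0,0,0],8.5],[[0,0,0],[0,0,0],8.5]])

```text
clock: 15.92
tool_pos: [0.436, 0.2198, 0.0375]
tcp_rot: [-3.142, 0.0, 1.641]
wrist_force: [0.2, 0.5, 0.9]
width: 0.085
finger_force: 0.0
```

jog_arm(moves=[[[0,0,0],[0,0,0],8.5],[[0,0,0],[0,0,-3],8.5],[[0,0,0],[0,0,-4],8.5],[[0,0,0],[0,0,-4],8.5],[[0,0,0],[0,0,-1.5],8.5]])

```text
clock: 16.55
tool_pos: [0.4368, 0.2201, 0.1648]
tcp_rot: [3.139, -0.001, 1.641]
wrist_force: [0.1, 0.1, -0.7]
width: 0.0851
finger_force: 0.0
```

jog_arm(moves=[[[0,0,0],[0,0,0],8.5],[[0,0,0],[0,0,0],8.5]])

```text
clock: 16.8
tool_pos: [0.4356, 0.2197, 0.1618]
tcp_rot: [-3.14, 0.0, 1.641]
wrist_force: [-0.5, -0.1, -0.4]
width: 0.0852
finger_force: 0.0
```

```bash
python3 -c "
from h import *
go((.604,-.0145,.162),(.604,-.0145,.0325))"
```

```text
t 16.8 pos [0.4356 0.2197 0.1618] rot [-3.14   0.     1.641] w 0.0852 F [-0.5 -0.1 -0.4]
[ 0.604  -0.0145  0.162 ] cm: [-24.54  15.16  -0.03]
[ 0.604  -0.0145  0.0325] cm: [0.000e+00 1.000e-02 1.295e+01]
```

jog_arm(moves=[[[0,0,0],[-4.9,3.03,0],8.5],[[0,0,0],[-4.9,3.03,0],8.5],[[0,0,0],[-4.9,3.03,0],8.5],[[0,0,0],[-4.9,3.03,0],8.5],[[0,0,0],[-4.9,3.03,0],8.5]])

```text
clock: 17.42
tool_pos: [0.6047, -0.0156, 0.1611]
tcp_rot: [-3.14, -0.0, 1.641]
wrist_force: [0.9, 0.9, 0.4]
width: 0.0851
finger_force: 0.0
```

jog_arm(moves=[[[0,0,0],[0,0,0],8.5],[[0,0,0],[0,0,2],8.5],[[0,0,0],[0,0,3.5],8.5],[[0,0,0],[0,0,3.5],8.5],[[0,0,0],[0,0,0],8.5]])

```text
clock: 18.05
tool_pos: [0.6017, -0.013, 0.0697]
tcp_rot: [-3.135, -0.001, 1.641]
wrist_force: [0.0, -0.0, 0.5]
width: 0.0854
finger_force: 0.0
```

```bash
python3 -c "
from h import *
go((.604,-.0145,.0325))"
```

```text
t 18.05 pos [ 0.6017 -0.013   0.0697] rot [-3.135e+00 -1.000e-03  1.641e+00] w 0.0854 F [ 0.  -0.   0.5]
[ 0.604  -0.0145  0.0325] cm: [-0.17  0.24  3.72]
```

jog_arm(moves=[[[0,0,0],[-0.1,0.05,2.5],8.5],[[0,0,0],[0,0,1.3],8.5],[[0,0,0],[0,0,0],6.5],[[0,0,0],[0,0,0],5],[[0,0,0],[0,0,0],3]], force=30)

```text
clock: 18.68
tool_pos: [0.6055, -0.015, 0.0357]
tcp_rot: [3.14, 0.0, 1.641]
wrist_force: [-3.6, 0.3, 6.1]
width: 0.0385
finger_force: 29.3
```

jog_arm(moves=[[[0,0,0],[0,0,0],3],[[0,0,0],[0,0,0],3],[[0,0,0],[0,0,0],3]])

```text
clock: 19.05
tool_pos: [0.6054, -0.015, 0.0357]
tcp_rot: [3.14, 0.0, 1.641]
wrist_force: [-1.1, 0.2, 6.9]
width: 0.0384
finger_force: 29.6
```

The width reads 38.5 mm, so the pads are partly on the shoulder. I'll open and regrip a little lower.

jog_arm(moves=[[[0,0,0],[0,0,0],5],[[0,0,0],[0,0,0],6],[[0,0,0],[0,0,0.6],6],[[0,0,0],[0,0,0],6],[[0,0,0],[0,0,0],4.5]])

```text
clock: 19.68
tool_pos: [0.6048, -0.0149, 0.0284]
tcp_rot: [-3.141, -0.0, 1.641]
wrist_force: [0.3, 0.5, -0.2]
width: 0.0453
finger_force: 0.0
```

jog_arm(moves=[[[0,0,0],[0,0,0],3],[[0,0,0],[0,0,0],3],[[0,0,0],[0,0,0],3],[[0,0,0],[0,0,0],3]])

```text
clock: 20.18
tool_pos: [0.605, -0.0149, 0.0287]
tcp_rot: [3.141, 0.0, 1.641]
wrist_force: [0.4, -0.0, 4.6]
width: 0.0388
finger_force: 30.5
```

jog_arm(moves=[[[0,0,0],[0,0,-1.5],3],[[0,0,0],[0,0,-3],3],[[0,0,0],[0,0,-4.2],3],[[0,0,0],[0,0,-4.2],3],[[0,0,0],[0,0,0],3]], force=35)

```text
clock: 20.8
tool_pos: [0.6067, -0.0151, 0.1616]
tcp_rot: [3.136, 0.001, 1.641]
wrist_force: [0.1, -0.6, -1.2]
width: 0.0384
finger_force: 35.7
```

jog_arm(moves=[[[0,0,0],[5.1,-2.53,0],3],[[0,0,0],[5.1,-2.53,0],3],[[0,0,0],[5.1,-2.53,0],3],[[0,0,0],[5.1,-2.53,0],3],[[0,0,0],[5.1,-2.53,0],3]])

```text
clock: 21.42
tool_pos: [0.4594, 0.2318, 0.1573]
tcp_rot: [-3.141, 0.0, 1.641]
wrist_force: [1.1, 0.2, -0.2]
width: 0.039
finger_force: 35.7
```

jog_arm(moves=[[[0,0,0],[5.1,-2.53,0],3],[[0,0,0],[0,0,0],3],[[0,0,0],[0,0,0],3]])

```text
clock: 21.8
tool_pos: [0.4318, 0.2795, 0.1574]
tcp_rot: [-3.141, 0.0, 1.642]
wrist_force: [0.1, -0.3, -0.9]
width: 0.0385
finger_force: 35.7
```

```bash
python3 -c "
from h import *
save('scene','s3')
go((.432,.280,.0295))";python3 -c "
import cv2;im=cv2.imread('pics/s3.png')[110:270,160:390];cv2.imwrite('pics/s3c.png',cv2.resize(im,None,fx=3,fy=3))"
```

```text
t 21.85 pos [0.4322 0.2791 0.1574] rot [-3.141  0.     1.641] w 0.0384 F [-1.1 -0.2 -1.7]
[0.432  0.28   0.0295] cm: [ 0.1  -0.02 12.79]
```

View pics/s3c.png

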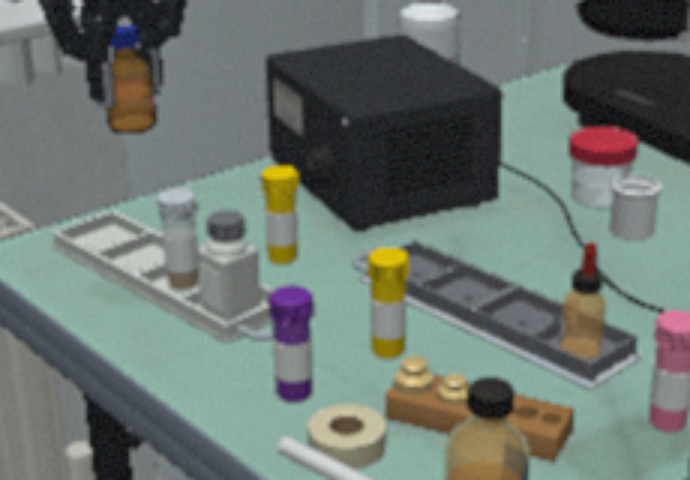

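The round bottle is held upright at (132,80). The square bottle (228,270) and the tube (180,240) stand in their cells.

jog_arm(moves=[[[0,0,0],[0.1,0,4],3],[[0,0,0],[0,0,4],3],[[0,0,0],[0,0,3],3],[[0,0,0],[0,0,1.75],3],[[0,0,0],[0,0,0],3]])

```text
clock: 22.48
tool_pos: [0.4322, 0.2794, 0.0291]
tcp_rot: [-3.14, 0.001, 1.639]
wrist_force: [-1.2, 0.3, 0.1]
width: 0.0389
finger_force: 35.7
```

jog_arm(moves=[[[0,0,0],[0,0,0.15],3],[[0,0,0],[0,0,0],3]])

```text
clock: 22.72
tool_pos: [0.4324, 0.2806, 0.0291]
tcp_rot: [3.141, -0.0, 1.64]
wrist_force: [-1.1, 0.6, -0.9]
width: 0.0387
finger_force: 35.7
```

jog_arm(moves=[[[0,0,0],[0,0,0.07],3],[[0,0,0],[0,0,0],3]])

```text
clock: 22.98
tool_pos: [0.432, 0.2808, 0.0281]
tcp_rot: [3.141, -0.0, 1.641]
wrist_force: [-0.9, -0.7, -1.0]
width: 0.0385
finger_force: 35.7
```

jog_arm(moves=[[[0,0,0],[0,0,0.07],3],[[0,0,0],[0,0,0],3]])

```text
clock: 23.22
tool_pos: [0.432, 0.2808, 0.0273]
tcp_rot: [3.141, -0.0, 1.641]
wrist_force: [-0.2, -0.2, 0.4]
width: 0.0388
finger_force: 35.9
```

jog_arm(moves=[[[0,0,0],[0,0,0.06],3],[[0,0,0],[0,0,0],3]])

```text
clock: 23.48
tool_pos: [0.432, 0.2808, 0.0271]
tcp_rot: [3.141, -0.0, 1.641]
wrist_force: [-1.9, -1.9, 14.3]
width: 0.0385
finger_force: 37.3
```

jog_arm(moves=[[[0,0,0],[0,0,0],4.2],[[0,0,0],[0,0,0],5.5],[[0,0,0],[0,0,0],7],[[0,0,0],[0,0,0],8.5],[[0,0,0],[0,0,0],8.5]])

```text
clock: 24.1
tool_pos: [0.4319, 0.2807, 0.0265]
tcp_rot: [-3.142, 0.0, 1.641]
wrist_force: [0.4, -0.4, -0.6]
width: 0.085
finger_force: 0.0
```

jog_arm(moves=[[[0,0,0],[0,0,-2.5],8.5],[[0,0,0],[0,0,-4],8.5],[[0,0,0],[0,0,-4],8.5],[[0,0,0],[0,0,-3],8.5],[[0,0,0],[0,0,0],8.5]])

```text
clock: 24.72
tool_pos: [0.433, 0.2813, 0.1636]
tcp_rot: [3.138, -0.002, 1.641]
wrist_force: [0.0, -0.0, 0.4]
width: 0.085
finger_force: 0.0
```

```bash
python3 -c "
from h import *
for cam in('top','scene'):
  save(cam,cam+'4')
  for n in ['dropper_bottle']:
   for r in nets.tip_of(cam,n)[:2]: print(cam,round(r['conf'],2),c2w(cam,r['xyz']).round(4))
go((.6055,-.072,.162),(.6055,-.072,.029))"
```

```text
top 0.44 [ 0.6109 -0.0731  0.0094]
scene 0.96 [ 0.6042 -0.0735  0.0077]
scene 0.43 [0.4278 0.2789 0.0025]
t 24.93 pos [0.4314 0.2805 0.1607] rot [-3.140e+00  1.000e-03  1.641e+00] w 0.0851 F [ 0.  -0.3  0.2]
[ 0.6055 -0.072   0.162 ] cm: [-36.38  14.89  -0.13]
[ 0.6055 -0.072   0.029 ] cm: [1.00e-02 2.00e-02 1.33e+01]
```

jog_arm(moves=[[[0,0,0],[-5.2,2.13,0],8.5],[[0,0,0],[-5.2,2.13,0],8.5],[[0,0,0],[-5.2,2.13,0],8.5],[[0,0,0],[-5.2,2.13,0],8.5],[[0,0,0],[-5.2,2.13,0],8.5]])

```text
clock: 25.55
tool_pos: [0.5566, 0.027, 0.1605]
tcp_rot: [-3.14, -0.0, 1.641]
wrist_force: [0.3, 1.2, 0.6]
width: 0.085
finger_force: 0.0
```

jog_arm(moves=[[[0,0,0],[-5.2,2.13,0],8.5],[[0,0,0],[-5.2,2.13,0],8.5],[[0,0,0],[0,0,0],8.5],[[0,0,0],[0,0,0],8.5]])

```text
clock: 26.05
tool_pos: [0.6054, -0.0717, 0.1605]
tcp_rot: [-3.14, -0.001, 1.64]
wrist_force: [-0.9, 0.6, -0.0]
width: 0.0845
finger_force: 0.0
```

jog_arm(moves=[[[0,0,0],[0,0,2],8.5],[[0,0,0],[0,0,3.5],8.5],[[0,0,0],[0,0,3.5],8.5],[[0,0,0],[0,0,0],8.5],[[0,0,0],[0,0,0],8.5]])

```text
clock: 26.68
tool_pos: [0.6065, -0.0713, 0.0726]
tcp_rot: [3.141, 0.0, 1.642]
wrist_force: [0.6, -0.2, 0.5]
width: 0.0851
finger_force: 0.0
```

```bash
python3 -c "
from h import *
go((.6055,-.073,.0315))"
```

```text
t 26.68 pos [ 0.6065 -0.0713  0.0726] rot [3.141 0.    1.642] w 0.0851 F [ 0.6 -0.2  0.5]
[ 0.6055 -0.073   0.0315] cm: [-0.16 -0.11  4.11]
```

jog_arm(moves=[[[0,0,0],[-0.1,0,2.5],8.5],[[0,0,0],[0,0,1.5],8.5],[[0,0,0],[0,0,0],8],[[0,0,0],[0,0,0],6],[[0,0,0],[0,0,0],4.5]], force=30)

```text
clock: 27.3
tool_pos: [0.6067, -0.073, 0.0324]
tcp_rot: [3.14, 0.0, 1.641]
wrist_force: [0.0, 0.5, -0.4]
width: 0.046
finger_force: 0.0
```

jog_arm(moves=[[[0,0,0],[0,0,0],3.5],[[0,0,0],[0,0,0],2.5],[[0,0,0],[0,0,0],2.5],[[0,0,0],[0,0,0],2.5]])

```text
clock: 27.8
tool_pos: [0.6066, -0.073, 0.0322]
tcp_rot: [3.141, 0.0, 1.641]
wrist_force: [-1.3, -0.8, 5.6]
width: 0.0323
finger_force: 29.3
```

jog_arm(moves=[[[0,0,0],[0,0,-1.5],2.5],[[0,0,0],[0,0,-3],2.5],[[0,0,0],[0,0,-4.2],2.5],[[0,0,0],[0,0,-4.2],2.5],[[0,0,0],[0,0,0],2.5]], force=35)

```text
clock: 28.42
tool_pos: [0.608, -0.0733, 0.1647]
tcp_rot: [3.136, 0.002, 1.641]
wrist_force: [0.3, 0.1, -0.4]
width: 0.032
finger_force: 34.9
```

jog_arm(moves=[[[0,0,0],[5.31,-1.88,0],2.5],[[0,0,0],[5.31,-1.88,0],2.5],[[0,0,0],[5.31,-1.88,0],2.5],[[0,0,0],[5.31,-1.88,0],2.5],[[0,0,0],[5.31,-1.88,0],2.5]])

```text
clock: 29.05
tool_pos: [0.4926, 0.1867, 0.1604]
tcp_rot: [-3.141, 0.0, 1.641]
wrist_force: [0.5, 0.3, -0.4]
width: 0.0323
finger_force: 34.9
```

jog_arm(moves=[[[0,0,0],[5.31,-1.88,0],2.5],[[0,0,0],[5.31,-1.88,0],2.5],[[0,0,0],[5.31,-1.88,0],2.5],[[0,0,0],[0,0,0],2.5],[[0,0,0],[0,0,0],2.5]])

```text
clock: 29.68
tool_pos: [0.4261, 0.34, 0.1603]
tcp_rot: [-3.141, 0.001, 1.642]
wrist_force: [0.1, 0.6, -1.1]
width: 0.0325
finger_force: 34.9
```

```bash
python3 -c "
from h import *
save('scene','s5')
go((.427,.340,.033))";python3 -c "
import cv2;im=cv2.imread('pics/s5.png')[90:270,140:370];cv2.imwrite('pics/s5c.png',cv2.resize(im,None,fx=3,fy=3))"
```

```text
t 29.73 pos [0.4265 0.3395 0.1604] rot [-3.141e+00  1.000e-03  1.641e+00] w 0.0321 F [ 1.2 -1.6 -0.8]
[0.427 0.34  0.033] cm: [ 0.05  0.06 12.74]
```

View pics/s5c.png

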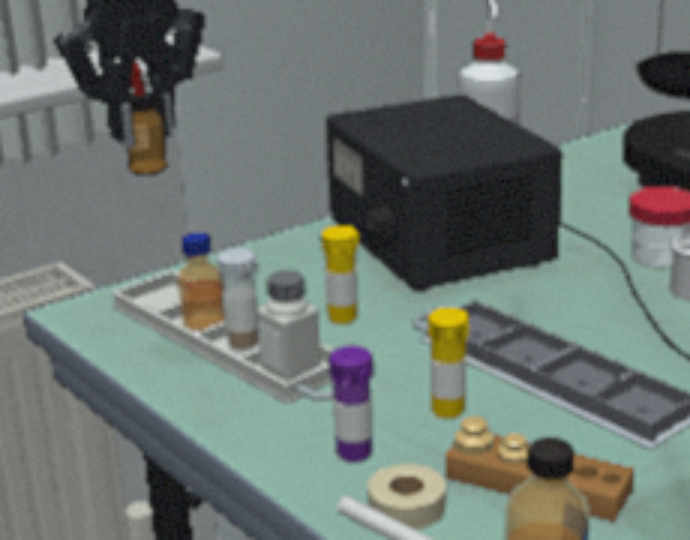

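The dropper is held upright at (147,135), and the other three stand in order.

jog_arm(moves=[[[0,0,0],[0,0,4],2.5],[[0,0,0],[0,0,4],2.5],[[0,0,0],[0,0,3],2.5],[[0,0,0],[0,0,1.7],2.5],[[0,0,0],[0,0,0],2.5]])

```text
clock: 30.35
tool_pos: [0.4266, 0.3388, 0.0327]
tcp_rot: [-3.14, 0.001, 1.639]
wrist_force: [-0.2, -0.0, -0.7]
width: 0.0322
finger_force: 34.9
```

jog_arm(moves=[[[0,0,0],[0,0,0.12],2.5],[[0,0,0],[0,0,0],2.5]])

```text
clock: 30.6
tool_pos: [0.4269, 0.3402, 0.0331]
tcp_rot: [3.141, -0.0, 1.641]
wrist_force: [-0.4, -0.3, -0.7]
width: 0.0322
finger_force: 34.9
```

jog_arm(moves=[[[0,0,0],[0,0,0.06],2.5],[[0,0,0],[0,0,0],2.5]])

```text
clock: 30.85
tool_pos: [0.4265, 0.3403, 0.032]
tcp_rot: [3.141, -0.0, 1.641]
wrist_force: [0.4, -0.3, -1.1]
width: 0.0319
finger_force: 34.9
```

jog_arm(moves=[[[0,0,0],[0,0,0.1],2.5],[[0,0,0],[0,0,0],2.5]])

```text
clock: 31.1
tool_pos: [0.4265, 0.3403, 0.0308]
tcp_rot: [3.141, -0.0, 1.641]
wrist_force: [0.2, 0.6, -0.0]
width: 0.0322
finger_force: 35.0
```

jog_arm(moves=[[[0,0,0],[0,0,0.06],2.5],[[0,0,0],[0,0,0],2.5]])

```text
clock: 31.35
tool_pos: [0.4266, 0.3404, 0.0307]
tcp_rot: [3.141, -0.0, 1.641]
wrist_force: [-1.5, -1.9, 11.8]
width: 0.0318
finger_force: 35.9
```

jog_arm(moves=[[[0,0,0],[0,0,0],3.6],[[0,0,0],[0,0,0],5],[[0,0,0],[0,0,0],7],[[0,0,0],[0,0,0],8.5],[[0,0,0],[0,0,0],8.5]])

```text
clock: 31.98
tool_pos: [0.4265, 0.3403, 0.0301]
tcp_rot: [-3.142, 0.0, 1.641]
wrist_force: [0.1, 0.2, 0.2]
width: 0.0848
finger_force: 0.0
```

jog_arm(moves=[[[0,0,0],[0,0,-2.5],8.5],[[0,0,0],[0,0,-4],8.5],[[0,0,0],[0,0,-4],8.5],[[0,0,0],[0,0,-4],8.5],[[0,0,0],[0,0,-3],8.5]])

```text
clock: 32.6
tool_pos: [0.4266, 0.3404, 0.207]
tcp_rot: [3.14, -0.001, 1.641]
wrist_force: [0.1, -0.1, -1.0]
width: 0.0851
finger_force: 0.0
```

jog_arm(moves=[[[0,0,0],[5,0,0],8.5],[[0,0,0],[5,0,0],8.5],[[0,0,0],[5,0,0],8.5],[[0,0,0],[0,0,0],8.5],[[0,0,0],[0,0,0],8.5]])

```text
clock: 33.22
tool_pos: [0.4157, 0.4895, 0.2048]
tcp_rot: [-3.141, 0.001, 1.641]
wrist_force: [0.7, -0.7, -0.4]
width: 0.0854
finger_force: 0.0
```

```bash
python3 -c "
from h import *
a=save('scene','s6')[110:270,150:300];b=save('top','t6')[170:290,130:280]
cv2.imwrite('pics/f.png',np.hstack([cv2.resize(a,(400,427)),cv2.resize(b,(400,427))])[:,:,::-1])"
```

```text
(no output)
```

View pics/f.png

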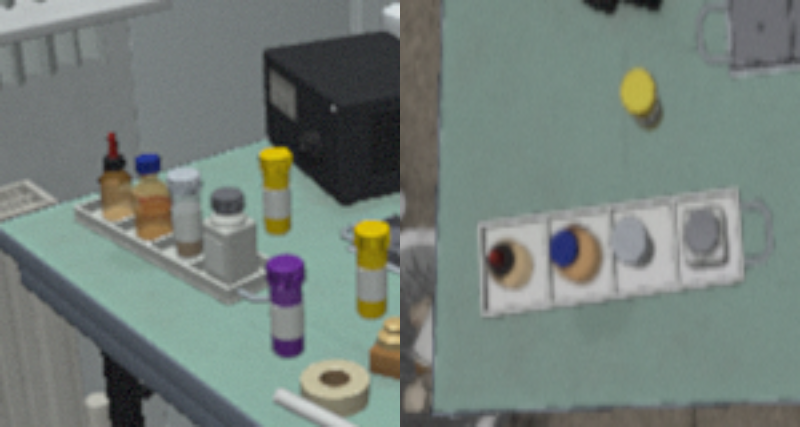

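All four bottles stand upright in the bench rack. From the handle (right in the top view) they run square (703,235), tube (632,240), round (575,252), dropper (510,265), and the gripper is clear of them.

```bash
python3 -c "
from h import *
print(order.hand_in())"
```

```text
the job is handed in; nothing more can be done
None
```

All four bottles were moved upright into the bench rack, in the order square, tube, round, dropper from the handle, and the job was handed in at about 33 s of the allowed 99 s.

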